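# Check a reference cell in the light reader

### The arm

A 7-joint arm with a two-finger parallel gripper is mounted at the origin on the work surface; the furniture and walls round the work are solid. World frame = base frame: x ahead of the robot, y to its left, z up, the work surface at z = 0. Lengths are in m, angles in degrees, forces in N, time in s.
With the tool pointing down it reaches from about 0.35 to 0.775 m from the base axis. Payload 3.1 kg.
Tool frame: the origin (TCP) lies on the centre line of the jaws, within the pads' length; the fingertips stand 17 mm ahead of it and the grasp point (between the pads) lies 2 mm behind it (robot.tip_reach is the distance from the TCP to the fingertips, in m); z points along the fingers, y is the direction in which the jaws open and shut (so a half turn about z gives the same grasp; the last joint's range is limited). The gripper opens to 85 mm and grips with 20 to 120 N. Pads are 22 mm wide; open, the fingers measure 114 mm over their backs; the gripper's body (76 mm by 85 mm) begins 54 mm behind the grasp point. The pads swing forward as they close: fully open they stand 13 mm farther back than shut.
Start: joints at [60.923, 17.813, 0.802, 86.603, -0.252, 75.585, -1.558], TCP at [0.247, -0.491, 0.248] pointing down, gripper open.
Joint ranges: [-154.91, 154.91], [-16.99, 109.72], [-72.82, 74.43], [7.12, 147.25], [-82.49, 262.49], [11.32, 116.49], [-174.64, 174.64]. Speed limits (degrees/s): [159.86, 159.86, 180, 180, 180, 180, 180].

### API

Orientations are given as [roll, pitch, yaw] about the fixed x, y, z axes, in that order (R = Rz(yaw) Ry(pitch) Rx(roll)).
In Python, from station import robot, fingers, vision, workorder, recognise gives the robot as it stands. Calls block until the motion is done:
- robot.move_to(position, orientation): joint-space move of the TCP to a pose.
- robot.line_to(position, orientation=None, velocity=0.15, f_stop=None): straight line of the TCP; orientation=None keeps the orientation; velocity is the mean speed in m/s. With f_stop (N) it stops when the force on the tool has changed by that much, and returns True; else False.
- robot.move_j(angles): joint-space move.
- fingers.gripper_to(opening, force=None): opening from 0.0 (shut) to 1.0 (fully open); force is the grip in N (None keeps the last); returns when the fingers have stopped.
- robot.pause(seconds).
- robot.inverse_kinematics(position, orientation): joint angles nearest the present ones, or None.
- vision.grab_frame(name): name is "scene" or "side" or "wrist"; returns the picture (420x560x3 uint8, red, green, blue); there is no depth.
- vision.calibration(name): a dict with "mtx" (3x3 intrinsics, pixels), "k1" (the pictures are not rectified: a ray, as slopes to the right and down, at radius r is drawn at 1 + k1 r^2 times it, then the intrinsics apply), "extrinsics" (4x4, takes a point from world to camera coordinates); the wrist camera has in their place "T_tool_cam" (4x4, takes a point from camera to tool coordinates, whose origin is the TCP and whose axes are the flange's). Camera axes: x right, y up, looking along -z (the intrinsics and any distortion apply to the point x, -y, -z); pixel columns grow to the right and rows downward; lengths in m; the calibration is good to about 2 mm. A picture is of the moment at which its call begins: read the wrist's pose just before it. calibration takes no time and is no camera call.
A pose or a line that the arm cannot do raises robot.PlanningError and nothing moves.
- workorder.close_job(): hands the job in, once; it reports no verdict.
Trained networks look in the newest picture that a camera, given by its name, has taken for a name from the list of things; names that differ only in an ending like _2 or _b are one class to them, and where a whole thing is asked for, a point or a joint stands for the part that bears it (a point fixed in the world has none). Each returns a list of dicts, best first, with "p" (0 to 1); they miss things now and then, are a little off and sometimes report something else, mostly with a low value. They report only what shows in the picture. A call takes as long as a camera call. They do not tell look-alikes from the thing itself.
- recognise(label, camera): "rect" ([centre column, centre row, width, height] in pixels, round what is visible of it).
Readings, each from a call of its own:
- robot.current_time_s(): time.
- robot.current_joint_positions(): joint angles.
- robot.current_dq(): joint speeds.
- robot.current_joint_torque(): joint torques, N m.
- robot.current_tool_pos(): TCP position.
- robot.current_eef_rot(): TCP orientation.
- robot.current_contact_force(): force on the tool from outside, world axes, zero at the start.
- robot.current_torque(): the same for the moment, N m.
- robot.current_finger_gap(): opening from 0.0 (shut) to 1.0 (fully open).
Only numpy, scipy, OpenCV 4.12 (cv2) and the standard library are available. Lean on these libraries where they do the work, as an engineer would, in place of code of your own. Each camera call takes 0.05 s, during which the arm holds its last target. There are 200 camera calls.

### The job

First pull the light reader's sprung shutter out by its upright tab, all the way to its stop where it stays, and let go of it. Then take the tall glass cell out of the rack by its two frosted faces only, never touching the clear glass with the fingers, and hold it upright in the gap of the reader with the middle of its window on the light beam and its clear faces square to the lamp and the detector, clear of the reader on all sides. Finish while still holding it there, still; do not knock the cell against the reader, and leave the other things where they are.

Things in the scene. Friction and masses are not known exactly. Their poses are not given: they have to be found in the camera images.
- reader: Light reader, fixed: steel base plate 80 (x) x 160 (y) x 12 mm; on it two grey housings 60 (x) x 50 (y) mm up to 92 mm above the table, lamp at y = +24 to +74, detector at y = -24 to -74 mm. The 48 mm gap between is open at top, front and back. Origin on the table under the gap's middle; x to the back, y from detector to lamp (the beam runs along y), z up.
- beam (a point): The point to hold the cell's window at: middle of the gap, on the light beam, 65 mm above the table (53 mm above the base plate). Axes as the reader's.
- shutter (a joint): Pull-out of the steel shutter in m, along the reader's -x: 0 shut (blade before the lamp), 0.040 at its outer stop. An over-centre spring pushes it shut (about 4 N at 0, falling to none at 0.028); beyond 0.028 it pushes it on to the stop (about 1.5 N), so there it stays when let go.
- shutter_tab (a point): Grip point on the shutter's black upright tab, which stands on the lamp housing and moves with the shutter. Tab: 12 mm thick (along reader x), 26 mm wide (y), from 96 to 130 mm above the table; this point is on its vertical centre line, 120 mm above the table. A thin bracket lies under it, its top at 97 mm. Axes as the reader's.
- rack: Wooden rack, fixed: 60 (x) x 170 (y) x 34 mm with three oblong pockets in a row along its y, at y = -55, 0 and +55 mm, each 34 (x) x 28 (y) mm and 24 mm deep. Origin under its middle, z up.
- cell: The tall sealed glass cell, 30 (x) x 24 (y) x 110 mm, 0.12 kg, loose, in any of the rack's pockets, foot 10 mm above the table. Faces at x = +-15 mm are whitish frosted plates over the full height: grip these, 30 mm apart. Faces at y = +-12 mm are clear glass: do not touch. Grey stopper in the top. Origin at the centre of its underside, z up.
- cell_glass: The clear glass of the tall cell with its stopper, between the frosted plates, fixed to the cell; 24 x 24 mm, its faces 0.25 mm behind the plates' side edges. Fingers must not touch it. Same origin and axes as the cell.
- cell_window (a point): Middle of the tall cell's window, on its centre line 40 mm above its underside. Axes as the cell's.
- cell_short: A short cell of the same make, 30 x 24 x 70 mm, in another pocket; not wanted. Origin at the centre of its underside.
- test_bar: A solid white plaster test bar, 30 x 24 x 110 mm, in the third pocket; not wanted. Origin at the centre of its underside.
- stopper_0: Conical plaster stopper, 50 mm across, 33 mm high; bystander. Origin under its centre.
- stopper_1: Smaller conical plaster stopper, 42 mm across, 33 mm high; bystander. Origin under its centre.
- mould_slab: Plaster slab of a mould, 119 (x) x 75 (y) x 55 mm; bystander. Origin under its centre.
Things that resemble listed ones, but are neither listed nor needed, are in the scene too. Leave any black or green look-alike of the cell alone.

How it is judged (in metres and radians):
On the way, in this order (a step that is already met when the one before it is completed fails the run):
1. the shutter is pulled out to its stop and let go of (value of joint shutter above 0.036 m and contact force between the fingers and reader below 0.2 N), for 0.2 s.
2. the tall cell is lifted out of the rack in the fingers (height (world z) of cell above 0.04 m and contact force between the fingers and cell above 1 N and contact force between cell and rack below 0.1 N), for 0.2 s.
At the end, for the whole second after the job is handed in: The shutter is out (over 36 of 40 mm); the tall cell is held still in the fingers, touching no part of the reader, its window's middle within 7 mm along the reader's x, 8 mm along y and 8 mm in height of the beam point, upright within 0.12 rad, its clear faces square to the beam within 0.14 rad (value of joint shutter above 0.036 m and x of cell_window in the frame of beam between -0.007 and 0.007 m and y of cell_window in the frame of beam between -0.008 and 0.008 m and z of cell_window in the frame of beam between -0.008 and 0.008 m and angle between the y axis of cell and the y axis of reader, either way round below 0.14 rad and angle between cell's own z axis and vertical below 0.12 rad and contact force between the fingers and cell above 1 N and contact force between cell and reader below 0.1 N and linear speed of cell below 0.02 m/s); the arm keeps its last pose, push and grip.
It fails at once if the fingers touch the clear glass of the tall cell (contact force between the fingers and cell_glass above 0.5 N).
It fails at once if the cell is knocked against the reader (contact force between cell and reader above 6 N).
It fails at once if another cell or bar is moved (distance of any of cell_short, test_bar from where it was at the start of the episode above 0.015 m).
It fails at once if a bystander is moved (distance of any of stopper_0, stopper_1, mould_slab from where it was at the start of the episode above 0.02 m).
It also fails if it takes over 51 s, if anything falls off the work surface, if the arm or the gripper's body presses on something with over 40 N, if the wrist force passes 120 N, or if a joint passes its speed limit or range.

## Working session

There is one attempt and no reset: what is moved stays moved. The work goes in short steps, each a Python script; the robot and the scene stay as the last script left them, time stands still between calls to the robot, and variables do not carry over. Pictures are saved under pics/ and viewed, about 8 in all and at most 12, crops included, and the job is handed in when it is done.

```bash
mkdir -p pics
cat > h.py <<'E'
import numpy as np, cv2
from station import robot, fingers, vision, workorder, recognise
from scipy.spatial.transform import Rotation as R
def grab(n,f):
    im=vision.grab_frame(n); cv2.imwrite('pics/'+f+'.png',cv2.cvtColor(im,cv2.COLOR_RGB2BGR)); return im
def Twc(n,pose=None):
    c=vision.calibration(n)
    if n!='wrist': return np.linalg.inv(np.array(c['extrinsics']))
    p,o=pose; T=np.eye(4); T[:3,:3]=R.from_euler('xyz',o,degrees=True).as_matrix(); T[:3,3]=p
    return T@np.array(c['T_tool_cam'])
def ray(n,u,v,pose=None):
    c=vision.calibration(n); T=Twc(n,pose); d=np.linalg.inv(c['mtx'])@[u,v,1]; x,y=d[:2]; rd=np.hypot(x,y); r=rd
    for _ in range(20): r=rd/(1+c['k1']*r*r)
    s=r/rd if rd>0 else 1
    return T[:3,3],T[:3,:3]@[x*s,-y*s,-1]
def at(n,u,v,z,pose=None):
    o,d=ray(n,u,v,pose); return o+d*(z-o[2])/d[2]
def proj(n,P,pose=None):
    c=vision.calibration(n); q=np.linalg.inv(Twc(n,pose))@np.append(P,1); x,y=q[0]/-q[2],-q[1]/-q[2]; k=1+c['k1']*(x*x+y*y)
    return (np.array(c['mtx'])@[x*k,y*k,1])[:2]
def pose(): return np.array(robot.current_tool_pos()),np.array(robot.current_eef_rot())
E
cat > a.py <<'E'
from h import *
a=grab('scene','s0');b=grab('side','d0')
print(robot.current_time_s(),pose())
for n in('scene','side'):
    T=Twc(n);print(n,T[:3,3].round(3),(-T[:3,2]).round(2))
    for l in('cell','cell_short','test_bar','rack','reader','shutter_tab','stopper_0','mould_slab'):
        print(n,l,[(np.round(r['rect']).astype(int).tolist(),round(r['p'],2)) for r in recognise(l,n)[:4]])
E
python3 a.py
```

```text
0.1 (array([ 0.24679242, -0.49084112,  0.24732056]), array([-1.79879209e+02,  6.06538600e-03,  2.66972953e+01]))
scene [-0.155  0.606  0.564] [ 0.61 -0.62 -0.49]
scene cell [([328, 178, 15, 30], 0.86), ([349, 197, 12, 41], 0.85), ([344, 176, 11, 34], 0.7)]
scene cell_short [([311, 189, 19, 20], 0.54)]
scene test_bar [([299, 190, 14, 35], 0.55)]
scene rack [([311, 204, 57, 30], 0.95), ([327, 180, 15, 32], 0.62)]
scene reader [([220, 241, 69, 71], 0.67), ([314, 189, 14, 17], 0.48), ([327, 178, 8, 31], 0.26), ([298, 190, 16, 34], 0.21)]
scene shutter_tab [([206, 225, 28, 19], 0.8)]
scene stopper_0 [([168, 304, 23, 26], 0.87), ([268, 220, 15, 24], 0.79)]
scene mould_slab [([367, 176, 29, 25], 0.74)]
side [0.11  1.065 1.001] [ 0.22 -0.75 -0.62]
side cell [([305, 185, 14, 32], 0.76), ([278, 176, 9, 29], 0.57), ([281, 167, 10, 35], 0.53)]
side cell_short [([271, 190, 7, 16], 0.43)]
side test_bar [([263, 193, 15, 28], 0.67)]
side rack [([270, 202, 46, 42], 0.76), ([277, 177, 6, 27], 0.26)]
side reader [([230, 264, 43, 65], 0.59)]
side shutter_tab [([223, 254, 14, 18], 0.56)]
side stopper_0 [([232, 334, 18, 23], 0.81), ([249, 232, 15, 18], 0.53)]
side mould_slab [([295, 158, 31, 28], 0.98), ([230, 263, 42, 67], 0.45), ([247, 233, 16, 19], 0.36)]
```

```bash
python3 -c "
import cv2,numpy as np
a=cv2.imread('pics/s0.png')[120:340,130:430];b=cv2.imread('pics/d0.png')[120:370,180:350]
a=cv2.resize(a[:, :],None,fx=1.55,fy=1.55,interpolation=3);a=cv2.resize(cv2.imread('pics/s0.png')[150:330,140:400],(800,554),interpolation=3)
cv2.imwrite('pics/s0c.png',a)
cv2.imwrite('pics/d0c.png',cv2.resize(b,None,fx=2.4,fy=2.4,interpolation=3))"
```

```text
(no output)
```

View pics/s0c.png

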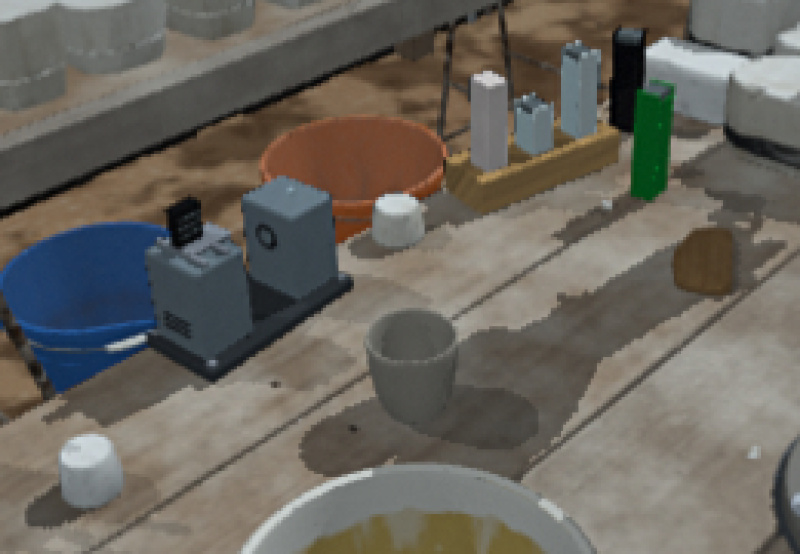

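View pics/d0c.png

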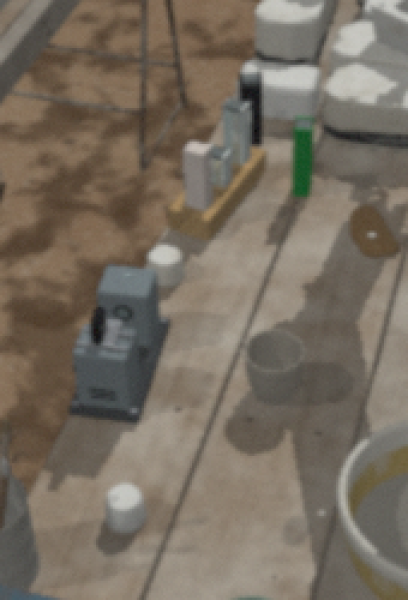

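Scene view: the tall cell (glass, tall) is at (328,179). Possible mix-ups are the black look-alike (344,176), green look-alike (352,195), short cell (313,190) and plaster bar (299,190). The shutter tab is at (200,222), with the lamp housing nearest the camera.

```bash
cat > b.py <<'E'
from h import *
f=lambda x,y:(140+x/3.077,150+y/3.078)
for nm,x,y,z in [('tabtop',184,202,.13),('plate near',212,377,0),('plate right',352,286,.012),('plate left',150,338,.012),('lamp top L',147,252,.092),('lamp top near',205,285-13,.092),('lamp top R',243,250,.092),
 ('det top L',243,190,.092),('det top near',303,222,.092),('det top R',335,205,.092),('det top far',285,178,.092),
 ('bar top',490,76,.12),('short top',534,98,.08),('tall top',580,46,.12),('rack near L',480,210,0),('rack top nearL',484,184,.034),('rack topR',619,133,.034),('rack botR',619,160,0),('black top',629,32,.12),('green top',655,87,.12),('stopper',398,243,0),('bricktl',650,45,.055)]:
    print(nm,at('scene',*f(x,y),z).round(3))
g=lambda x,y:(180+x/2.4,120+y/2.4)
print('--side')
for nm,x,y,z in [('tabtop',98,309,.13),('plate near',135,418,0),('plate left',72,410,.012),('plate right',168,322,.012),('bar top',198,146,.12),('tall top',238,102,.12),('short',219,152,.08),('black',250,72,.12),('green',303,121,.12)]:
    print(nm,at('side',*g(x,y),z).round(3))
E
python3 b.py
```

```text
tabtop [0.505 0.214 0.13 ]
plate near [0.467 0.236 0.   ]
plate right [0.465 0.094 0.012]
plate left [0.529 0.248 0.012]
lamp top L [0.522 0.242 0.092]
lamp top near [0.468 0.228 0.092]
lamp top R [0.47  0.191 0.092]
det top L [0.542 0.136 0.092]
det top near [0.468 0.136 0.092]
det top R [0.468 0.102 0.092]
det top far [0.532 0.101 0.092]
bar top [ 0.498 -0.114  0.12 ]
short top [ 0.492 -0.169  0.08 ]
tall top [ 0.479 -0.221  0.12 ]
rack near L [ 0.481 -0.08   0.   ]
rack top nearL [ 0.471 -0.075  0.034]
rack topR [ 0.44  -0.237  0.034]
rack botR [ 0.443 -0.244  0.   ]
black top [ 0.465 -0.28   0.12 ]
green top [ 0.373 -0.193  0.12 ]
stopper [0.497 0.01  0.   ]
bricktl [ 0.516 -0.395  0.055]
--side
tabtop [0.508 0.209 0.13 ]
plate near [0.467 0.234 0.   ]
plate left [0.533 0.251 0.012]
plate right [0.474 0.093 0.012]
bar top [ 0.496 -0.112  0.12 ]
tall top [ 0.474 -0.221  0.12 ]
short [ 0.484 -0.16   0.08 ]
black [ 0.478 -0.296  0.12 ]
green [ 0.382 -0.199  0.12 ]
```

```bash
cat > c.py <<'E'
from h import *
c=vision.calibration('wrist');print(np.round(c['T_tool_cam'],3),np.round(c['mtx'],1),c['k1'])
for p,y in [((.50,.165,.32),90),((.50,.165,.32),-90),((.505,.21,.12),90),((.505,.21,.12),-90),((.46,.165,.3),90),((.46,.165,.3),-90),((.477,-.22,.1),80),((.477,-.22,.1),-100),((.477,-.22,.28),80),((.477,-.22,.28),-100)]:
    q=robot.inverse_kinematics(p,[180,0,y]);print(p,y,None if q is None else np.round(q))
E
python3 c.py
```

```text
[[-0.     0.962  0.272  0.07 ]
 [ 1.    -0.     0.     0.   ]
 [ 0.     0.272 -0.962 -0.125]
 [ 0.     0.     0.     1.   ]] [[295.8   0.  276.3]
 [  0.  295.8 212.5]
 [  0.    0.    1. ]] -0.06039791641820882
(0.5, 0.165, 0.32) 90 [ 18.  21. -53.  81.  16.  87. -34.]
(0.5, 0.165, 0.32) -90 [ 23.  23. -62.  81.  20.  88. 143.]
(0.505, 0.21, 0.12) 90 [ 15.  36. -57.  96.  32.  67. -51.]
(0.505, 0.21, 0.12) -90 [ 17.  38. -62.  96.  35.  68. 127.]
(0.46, 0.165, 0.3) 90 [ 22.  16. -55.  89.  13.  82. -34.]
(0.46, 0.165, 0.3) -90 [ 26.  18. -62.  89.  16.  83. 144.]
(0.477, -0.22, 0.1) 80 [ 37.  24. -19. 102.   9.  56.   5.]
(0.477, -0.22, 0.1) -100 [  17.   23.    8.  102.   -4.   55. -164.]
(0.477, -0.22, 0.28) 80 [ 38.  15. -19.  87.   5.  79.   9.]
(0.477, -0.22, 0.28) -100 [  21.   14.    3.   87.   -1.   79. -166.]
```

```bash
cat > d.py <<'E'
from h import *
import json
def look(p,y,f,labels):
    robot.move_to(p,[180,0,y]); robot.pause(.3); ps=pose(); grab('wrist',f); print(f,robot.current_time_s(),ps)
    json.dump([x.tolist() for x in ps],open(f+'.json','w'))
    for l in labels: print(l,[(np.round(r['rect'],1).tolist(),round(r['p'],2)) for r in recognise(l,'wrist')[:4]])
if __name__=='__main__':
    look((.477,-.20,.25),80,'w_rack',['cell','rack'])
    look((.505,.165,.25),90,'w_read',['reader','shutter_tab'])
    for f in('w_rack','w_read'):
        cv2.imwrite('pics/'+f+'c.png',cv2.resize(cv2.imread('pics/'+f+'.png'),(800,600),interpolation=3))
E
python3 d.py
```

```text
w_rack 2.6333 (array([ 0.47666633, -0.20094565,  0.24994366]), array([-1.79993314e+02,  1.06252919e-02,  7.98883234e+01]))
cell [([196.8, 223.8, 51.4, 59.6], 0.96), ([281.2, 216.1, 34.5, 45.2], 0.65), ([298.6, 281.6, 38.1, 76.1], 0.63)]
rack [([283.2, 154.4, 55.7, 151.4], 0.65)]
w_read 4.45 (array([0.50533535, 0.164034  , 0.24996184]), array([1.79997482e+02, 1.63755716e-02, 8.98963035e+01]))
reader [([277.7, 195.9, 74.6, 153.9], 0.68)]
shutter_tab [([274.9, 158.4, 30.6, 48.9], 0.94)]
```

View pics/w_rackc.png

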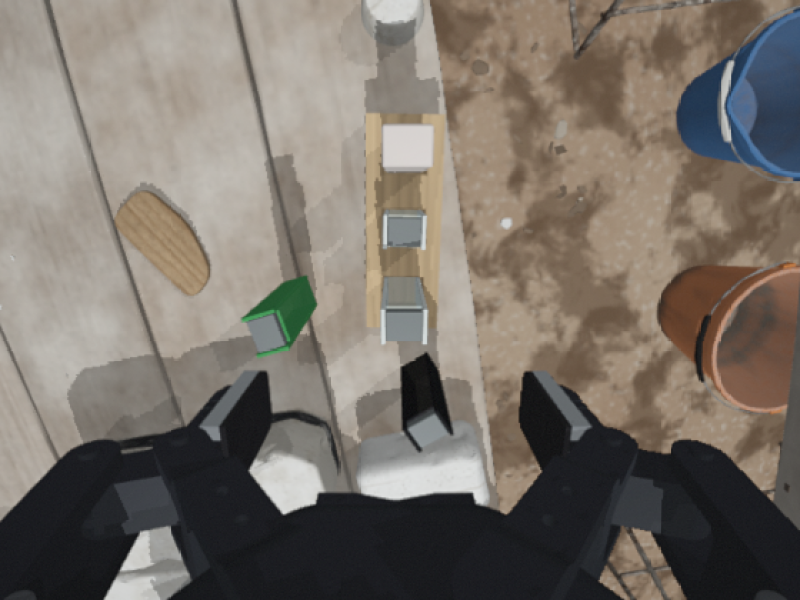

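View pics/w_readc.png

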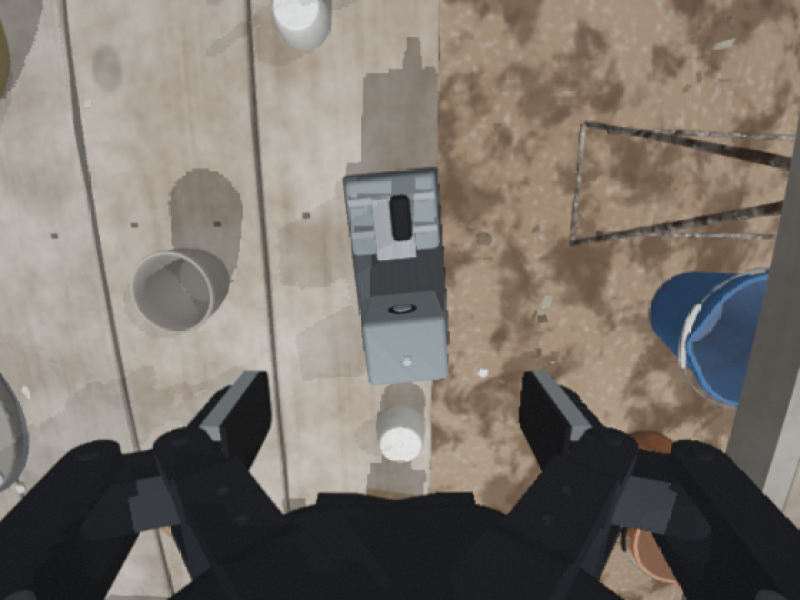

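```bash
cat > e.py <<'E'
from h import *
import json
def L(f): return [np.array(x) for x in json.load(open(f+'.json'))]
s=1/1.42857
for f,pts in {'w_read':[('tab TL',391,197,.13),('tab TR',409,195,.13),('tab BL',393,240,.13),('tab BR',412,239,.13),('det BL',371,384,.092),('det BR',447,377,.092),('det TL',364,307,.092),('det TR',437,293,.092),('lamp TL',347,180,.092),('lamp TR',436,172,.092),('stopper',400,443,.033)],
 'w_rack':[('cell BL',382,343,.12),('cell BR',427,342,.12),('cell TL',383,308,.12),('cell TR',427,307,.12),('bar TL',384,125,.12),('bar TR',432,124,.12),('bar BL',383,171,.12),('bar BR',432,170,.12),('rack TL',367,114,.034),('rack TR',443,114,.034),('rack BL',367,327,.034),('short BL',384,249,.08),('short BR',425,248,.08)]}.items():
    for n,u,v,z in pts: print(n,at('wrist',u*s,v*s,z,L(f)).round(4))
a=cv2.imread('pics/w_rack.png')[180:250,255:312];b=cv2.imread('pics/w_read.png')[110:275,232:322]
cv2.imwrite('pics/crop1.png',np.hstack([cv2.resize(a,(450,552),interpolation=3),cv2.resize(b,(301,552),interpolation=3)]))
E
python3 e.py
```

```text
tab TL [0.5043 0.2263 0.13  ]
tab TR [0.5145 0.2274 0.13  ]
tab BL [0.5054 0.2021 0.13  ]
tab BR [0.5164 0.2026 0.13  ]
det BL [0.4887 0.0914 0.092 ]
det BR [0.5446 0.097  0.092 ]
det TL [0.4848 0.1506 0.092 ]
det TR [0.5355 0.1606 0.092 ]
lamp TL [0.4756 0.2362 0.092 ]
lamp TR [0.533 0.241 0.092]
stopper [0.5109 0.001  0.033 ]
cell BL [ 0.4644 -0.2287  0.12  ]
cell BR [ 0.493  -0.2331  0.12  ]
cell TL [ 0.4693 -0.2057  0.12  ]
cell TR [ 0.4967 -0.2099  0.12  ]
bar TL [ 0.4896 -0.0996  0.12  ]
bar TR [ 0.5164 -0.1038  0.12  ]
bar BL [ 0.4844 -0.1243  0.12  ]
bar BR [ 0.5125 -0.1287  0.12  ]
rack TL [ 0.4783 -0.0783  0.034 ]
rack TR [ 0.5346 -0.0883  0.034 ]
rack BL [ 0.4459 -0.2443  0.034 ]
short BL [ 0.4747 -0.1748  0.08  ]
short BR [ 0.5031 -0.1791  0.08  ]
```

View pics/crop1.png

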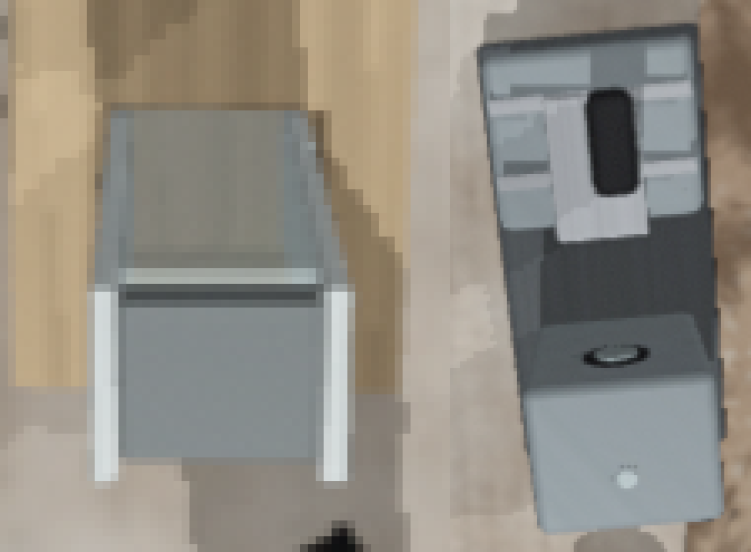

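```bash
cat > g.py <<'E'
from h import *
import json
from scipy.optimize import least_squares
L=lambda f:[np.array(x) for x in json.load(open(f+'.json'))]
def fit(f,obs,x0):
    P=L(f)
    def res(q):
        c,s=np.cos(q[2]),np.sin(q[2])
        return np.concatenate([proj('wrist',[q[0]+c*x-s*y,q[1]+s*x+c*y,z],P)-uv for (x,y,z),uv in obs])
    r=least_squares(res,x0,loss='soft_l1'); print(f,r.x[:2].round(4),np.degrees(r.x[2]).round(2),'res',r.fun.round(1)); return r.x
k=552/165.
C=lambda x,y:np.array([232+(x-450)*90/301,110+y/k])-.5*0
m=.001
fit('w_read',[((-30*m,-24*m,92*m),C(525,390)),((30*m,-24*m,92*m),C(713,375)),((-30*m,-74*m,92*m),C(542,531)),((30*m,-74*m,92*m),C(721,515)),((30*m,24*m,92*m),C(703,211)),((-30*m,24*m,92*m),C(500,231)),((-6*m,63*m,130*m),C(586,88)) if 0 else ((-30*m,74*m,92*m),C(482,57)),((30*m,74*m,92*m),C(695,37))],[.505,.165,0])
D=lambda x,y:np.array([255+x*57/450,180+y*70/552])
fit('w_rack',[((sx*15*m,sy*12*m,.12),D(94 if sx<0 else 352,285 if sy>0 else 481)) for sx in(-1,1) for sy in(-1,1)],[.481,-.22,-.17])
# tab
print(at('wrist',*C(611,142),.13,L('w_read')))
E
python3 g.py
```

```text
w_read [0.5099 0.1651] 5.13 res [-2.  -0.1  1.2 -0.8 -1.7  2.4  1.5  2.5  1.3  0.7 -0.1  0.4 -1.  -1.
  0.2 -1.2]
w_rack [ 0.4806 -0.2203] -9.97 res [ 0.   0.1 -0.3 -0.  -0.1  0.   0.4 -0.1]
[0.509547   0.21474409 0.13      ]
```

```bash
cat > p.py <<'E'
from h import *
from d import look
y=5.1; u=np.array([np.cos(np.radians(y)),np.sin(np.radians(y)),0]); o=[180,0,90+y]
t=np.array([.5095,.2147,.121])
robot.move_to(t+[0,0,.06],o); robot.line_to(t,velocity=.1)
fingers.gripper_to(0.0,50); print('gap',robot.current_finger_gap(),robot.current_contact_force())
s=robot.line_to(t-.0415*u,velocity=.06,f_stop=30); print(s,pose()[0]-t,robot.current_contact_force())
fingers.gripper_to(1.0); print(robot.current_contact_force())
robot.line_to(t-.0415*u+[0,0,.06],velocity=.15); robot.pause(.2)
look((.51,.165,.25),90+y,'w_read2',['shutter_tab'])
cv2.imwrite('pics/w2c.png',cv2.resize(cv2.imread('pics/w_read2.png')[95:275,200:350],(500,600),interpolation=3))
E
python3 p.py
```

```text
gap 0.13008457747936486 [-2.60506485 -2.00564372  3.47163072]
False [-0.04075198 -0.00385137  0.00022965] [ 2.5622044  -1.06286567  1.30135909]
[ 0.3613405   0.03370137 -0.47833837]
w_read2 9.5083 (array([0.50886779, 0.16568298, 0.24904266]), array([-1.79877446e+02,  1.24987678e-02,  9.52190145e+01]))
shutter_tab [([234.1, 160.7, 30.1, 46.7], 0.76), ([254.3, 345.5, 27.3, 5.8], 0.49)]
```

View pics/w2c.png

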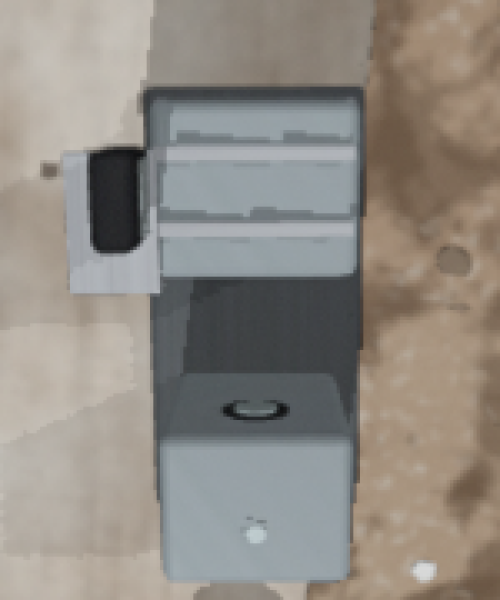

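Shutter is fully out: the tab is now at crop (115,200), left of the lamp housing. I'll refit the reader from this picture, then take the cell.

```bash
cat > g2.py <<'E'
from g import *
C=lambda x,y:np.array([200+x*.3,95+y*.3])
q=fit('w_read2',[((-30*m,-24*m,92*m),C(160,440)),((30*m,-24*m,92*m),C(355,440)),((-30*m,-74*m,92*m),C(164,580)),((30*m,-74*m,92*m),C(350,580)),((30*m,24*m,92*m),C(357,277)),((-40*m,80*m,12*m),C(145,89)),((40*m,80*m,12*m),C(362,89))],[.51,.165,.09])
print(at('wrist',*C(115,200),.13,L('w_read2')))
E
python3 g2.py
cat > k.py <<'E'
from h import *
y=-10.0; o=[180,0,90+y]; c=np.array([.4806,-.2203,.097])
robot.move_to(c+[0,0,.10],o); robot.line_to(c,velocity=.12)
robot.pause(.2); print(pose(),robot.current_contact_force(),robot.current_time_s())
cv2.imwrite
grab('wrist','w_g'); cv2.imwrite('pics/w_gc.png',cv2.imread('pics/w_g.png')[60:420,60:500])
E
python3 k.py
```

```text
w_read [0.51  0.165] 5.13 res [-2.  -0.1  1.2 -0.8 -1.7  2.4  1.5  2.5  1.3  0.7 -0.1  0.4 -1.  -1.
  0.2 -1.2]
w_rack [ 0.4806 -0.2204] -9.97 res [ 0.   0.1 -0.3 -0.  -0.1  0.   0.4 -0.1]
[0.50955805 0.21465131 0.13      ]
w_read2 [0.5099 0.1645] 5.82 res [-1.  -0.4  0.1 -0.9 -0.4  2.6  0.7  2.2  0.4  0.6 -1.5 -0.5  1.4 -1.2]
[0.47119386 0.21113909 0.13      ]
(array([ 0.48119561, -0.22055499,  0.09781997]), array([1.79904431e+02, 3.22071422e-02, 7.99947605e+01])) [ 0.18073917 -0.32717985 -0.09334507] 12.1917
```

View pics/w_gc.png

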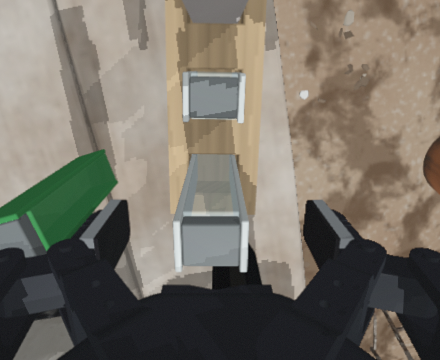

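```bash
cat > k2.py <<'E'
from h import *
P=pose()
for u,v in[(174,217),(248,216),(174,271),(248,269)]: print(at('wrist',60+u,60+v,.12,P).round(4))
fingers.gripper_to(0.0,40); print('gap',robot.current_finger_gap(),robot.current_contact_force())
p=pose()[0]; robot.line_to([p[0],p[1],.25],velocity=.1); robot.pause(.3)
print(pose(),robot.current_finger_gap(),robot.current_contact_force(),robot.current_time_s())
E
python3 k2.py
```

```text
[ 0.4684 -0.2038  0.12  ]
[ 0.4966 -0.2084  0.12  ]
[ 0.463  -0.2281  0.12  ]
[ 0.4932 -0.2325  0.12  ]
gap 0.3483025428504599 [0.48952368 0.37355434 0.00725086]
(array([ 0.48064011, -0.22029033,  0.24979574]), array([-1.79979154e+02, -7.58375668e-03,  8.00039724e+01])) 0.34337150216699536 [-0.21984447  0.19493733 -1.02379398] 14.775
```

```bash
cat > m.py <<'E'
from h import *
o=[180,0,95.4]
robot.line_to([.510,.1635,.25],o,velocity=.15); robot.line_to([.510,.1635,.215],velocity=.1); robot.pause(.3)
P=pose();grab('wrist','w_h');print(P,robot.current_time_s(),robot.current_contact_force())
np.save('wh.npy',np.array(P))
cv2.imwrite('pics/w_hc.png',cv2.resize(cv2.imread('pics/w_h.png')[80:380,160:400],(640,800))[:, :] if 0 else cv2.resize(cv2.imread('pics/w_h.png')[80:380,160:400],(480,600),interpolation=3))
E
python3 m.py
```

```text
(array([0.51031683, 0.1636978 , 0.21559874]), array([ 1.79934646e+02, -1.22147230e-02,  9.54002783e+01])) 18.3417 [-0.40432337  0.41671192 -2.42122752]
```

View pics/w_hc.png

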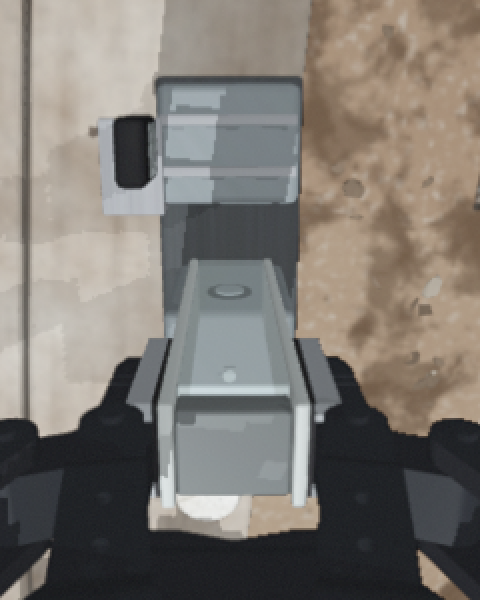

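```bash
cat > n.py <<'E'
from h import *
P=np.load('wh.npy'); P=(P[0],P[1])
T=np.eye(4);T[:3,:3]=R.from_euler('xyz',P[1],degrees=True).as_matrix();T[:3,3]=P[0]
y=np.radians(5.4);Z=R.from_euler('z',y).as_matrix()
foot=P[0]-[0,0,.0878]
cp=lambda p:((np.array(p)-[160,80])*2).round(0)
for dy in(0,.002):
  for z in(0,.11):
    print('dy',dy,'z',z,[cp(proj('wrist',foot+Z@[sx*.015,sy*.012+dy,z],P)).tolist() for sy in(1,-1) for sx in(-1,1)])
b=[.5100,.1645,0];Zr=R.from_euler('z',np.radians(5.5)).as_matrix()
for n,p in {'lamp inner L':(-.03,.024,.092),'R':(.03,.024,.092),'plate L':(-.04,.08,.012),'plate R':(.04,.08,.012)}.items(): print(n,cp(proj('wrist',b+Zr@np.array(p),P)))
E
python3 n.py
```

```text
dy 0 z 0 [[189.0, 257.0], [270.0, 257.0], [191.0, 317.0], [269.0, 317.0]]
dy 0 z 0.11 [[150.0, 403.0], [304.0, 403.0], [155.0, 506.0], [300.0, 506.0]]
dy 0.002 z 0 [[189.0, 252.0], [270.0, 252.0], [191.0, 312.0], [269.0, 312.0]]
dy 0.002 z 0.11 [[150.0, 393.0], [305.0, 393.0], [155.0, 498.0], [300.0, 498.0]]
lamp inner L [159. 206.]
R [300. 206.]
plate L [155.  76.]
plate R [305.  76.]
```

```bash
cat > o.py <<'E'
from h import *
robot.line_to([.5095,.1657,.215],velocity=.05)
print(robot.line_to([.5095,.1657,.1125],velocity=.05,f_stop=5)); robot.pause(.5)
P=pose();grab('wrist','w_f');grab('scene','s_f');print(P,robot.current_time_s(),robot.current_contact_force(),robot.current_finger_gap())
a=cv2.resize(cv2.imread('pics/w_f.png')[60:360,160:400],(400,500),interpolation=3)
b=cv2.resize(cv2.imread('pics/s_f.png')[190:290,170:250],(400,500),interpolation=3)
cv2.imwrite('pics/fin.png',np.hstack([a,b]))
Z=R.from_euler('z',np.radians(5.4)).as_matrix();foot=P[0]-[0,0,.0878]
for l,c in {'cell foot':[(sx*.015,sy*.012,0) for sx in(-1,1) for sy in(-1,1)],'top':[(sx*.015,sy*.012,.11) for sx in(-1,1) for sy in(-1,1)]}.items():
    q=[foot+Z@np.array(k) for k in c]
    print(l,[((proj('wrist',k,P)-[160,60])*400/240).round().tolist() for k in q],[((proj('scene',k)-[170,190])*5+[400,0]).round().tolist() for k in q])
E
python3 o.py
```

```text
False
(array([0.5095006 , 0.16571996, 0.11250379]), array([ 1.79998890e+02, -2.73788557e-03,  9.54002270e+01])) 21.3917 [-0.10961377  0.00256413 -1.20670682] 0.34561367788966774
cell foot [[159.0, 298.0], [158.0, 247.0], [224.0, 298.0], [225.0, 247.0]] [[691.0, 269.0], [656.0, 292.0], [650.0, 249.0], [614.0, 271.0]]
top [[129.0, 455.0], [125.0, 369.0], [250.0, 455.0], [254.0, 369.0]] [[668.0, 76.0], [630.0, 96.0], [625.0, 58.0], [587.0, 78.0]]
```

View pics/fin.png

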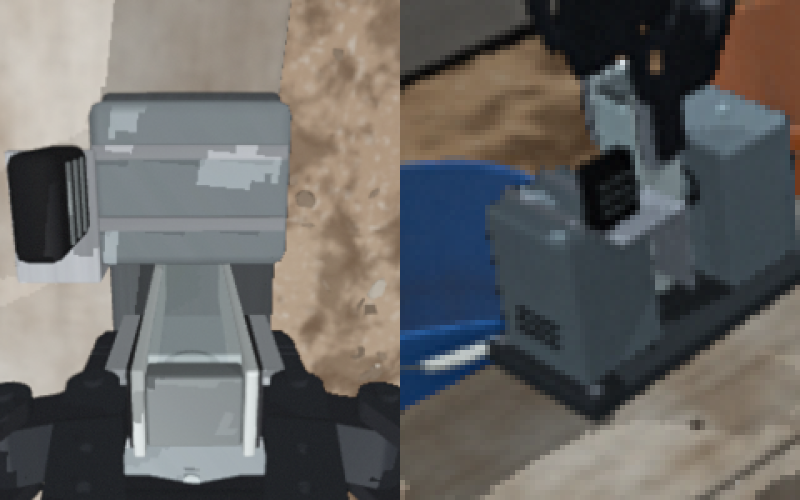

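```bash
python3 -c "
from h import *
print(robot.current_contact_force(),robot.current_finger_gap(),np.abs(robot.current_dq()).max())
workorder.close_job()"
```

```text
[-0.10961377  0.00256413 -1.20670682] 0.34561367788966774 0.12122421672368086
the job is handed in; nothing more can be done
```

The job is handed in at about 21 s of the 51 s allowed. No verdict is reported.

**Shutter:** I pulled it out about 41 mm by its tab and let go. The pictures taken afterwards, including the last ones, show it still out.

**Cell:** I took the tall glass cell out of the rack by its frosted faces (finger opening about 29 mm for the 30 mm cell). It was then lowered into the reader gap with no sign of contact: the force stop did not trip and the force on the tool stayed about 1.2 N.

**Last checks:**
- The cell's foot and top corners matched their predicted pixels to about 1–2 mm. That puts the window within about 2 mm of the beam point, and the cell's angle to the reader within about 1°.
- The arm was still and the grip unchanged.

**Checks that disagreed:**
- The two fits of the reader differed by 0.7° in turn and 0.5 mm in position, with residuals up to 2.6 pixels.
- In the hover picture the lamp edge suggested about 1 mm more in y, so I used a compromise.
- One picture hinted at roughly a 1° tilt of the cell.

All of these are within the limits.

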